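Free the upper electrode of a dielectric test cell and hold it raised

TASK

The insulation test cell has to be opened for a sample change: swing the red-knobbed clamp lever about a quarter turn towards the cell's front to free the upper electrode, then take the electrode by its black handle and draw it straight up through its guide, without forcing it sideways, by 25 mm, so that the red ring on its rod comes level with the top of the aluminium clamp jaw. Leave the clear sample lying where it is and do not disturb the things round the cell. Finish while still holding the electrode there by its handle, with the clamp left open.

Things in the scene. Friction and masses are not known exactly. Their poses are not given: they have to be found in the camera images.
- cell: the immovable test cell: grey base plate 126 x 200 x 14 mm, two white posts, white crosshead (46 x 196 mm, 88 to 118 mm up) with the upright guide bore (13 mm wide, 30 mm long) at its middle. Origin: underside of the base, right under the bore; z is up, along the bore; the front is -x, the crosshead runs along y. Only the lever's knob and the electrode's handle stand above 135 mm
- jaw_top (a point): centre of the flat top of the aluminium clamp jaw (30 x 20 x 12 mm), which stands on the crosshead on the +y side of the rod; 130 mm above the table, 16.5 mm from the bore's axis
- clamp (a joint): angle (rad) of the steel clamp lever about its upright pivot, 21.8 mm to the -y side of the bore; its eccentric presses the rod against the jaw. 0: clamped, lever over the crosshead, pointing to the cell's -y; it grows clockwise seen from above; at 1.57 it points to the front (-x); stop at 1.75. The rod is free beyond about 1.1. The lever is stiff (about 2 N at the knob) and stays where left
- clamp_knob (a point): centre of the upright red cylindrical knob on the lever's end, 20 mm in diameter, 32 mm tall, 75 mm from the pivot, centre 148 mm above the table; can be pinched from above or pushed
- handle (a point): centre of the black upright cylindrical handle on top of the electrode rod, 26 mm in diameter, 40 mm tall; 178 mm above the table while the electrode rests on the sample. Below it are the brass rod (12 mm) that runs through the guide and the electrode disc (25 mm across), all one loose part of 0.2 to 0.4 kg
- electrode_face (a point): centre of the underside of the upper electrode disc, 142 mm below the handle's centre, on the rod's axis; 36 mm above the table while it rests on the sample. The disc meets the crosshead after a rise of about 42 mm. The red ring on the rod (3 mm wide) is level with the top of the jaw after a rise of 25 mm
- sample_mid (a point): centre of the clear acrylic sample, 35 x 50 x 10 mm, loose, lying on the fixed copper lower electrode (35 mm across, 26 mm above the table) right under the upper electrode
- next_sample: bystander: a second clear acrylic block 35 x 50 x 10 mm on the table at the cell's -y side
- tweezers: bystander: steel tweezers 124 mm long lying on the table in front of the cell
- petri_1: bystander: petri dish with lid, 55 mm across, 14 mm tall, on the table at the cell's -y side
- hv_cap: bystander: blue high-voltage capacitor 42 mm across, 40 mm tall, standing on the table behind the cell
Things that resemble listed ones, but are neither listed nor needed, are in the scene too. What is meant by the part that bears handle is not turquoise, and is the smaller of those in its own colour.

How it is judged (in metres and radians):
On the way, in this order (a step that is already met when the one before it is completed fails the run):
1. the clamp lever is swung open while the electrode still rests on the sample (value of joint clamp above 1.2 rad and z of electrode_face in the frame of cell below 0.041 m), for 0.2 s.
2. the electrode, held by the fingers, is drawn up clear of the sample (z of electrode_face in the frame of cell above 0.046 m and contact force between the fingers and electrode above 1 N), for 0.1 s.
At the end, for the whole second after the job is handed in: through the last second the fingers hold the electrode at rest and upright in its guide, risen 25 mm (within 5 mm) from the sample, pressing on the cell with less than 15 N, the clamp lever still open (beyond 1.2 rad) and the sample within 6 mm of where it lay (z of electrode_face in the frame of cell between 0.056 and 0.066 m and angle between the z axis of electrode and the z axis of cell, either way round below 0.06 rad and contact force between the fingers and electrode above 1 N and contact force between electrode and cell below 15 N and linear speed of electrode below 0.01 m/s and value of joint clamp above 1.2 rad and distance of sample_mid from where it was at the start of the episode below 0.006 m); the arm keeps its last pose, push and grip.
It fails at once if the electrode is dragged up through the closed clamp (value of joint clamp below 0.8 rad and z of electrode_face in the frame of cell above 0.041 m).
It fails at once if the electrode is forced sideways against its guide (over 40 N) (value of joint clamp above 1.2 rad and contact force between electrode and cell above 40 N).
It fails at once if a thing beside the cell is disturbed (moved 15 mm) (distance of any of next_sample, tweezers, petri_1, hv_cap from where it was at the start of the episode above 0.015 m).
It also fails if it takes over 43 s, if anything falls off the work surface, if the arm or the gripper's body presses on something with over 40 N, if the wrist force passes 120 N, or if a joint passes its speed limit or range.

ROBOT

A 6-joint arm with a two-finger parallel gripper is mounted at the origin on a cart in front of the work surface, level with it; the furniture and walls round the work are solid. World frame = base frame: x ahead of the robot, y to its left, z up, the work surface at z = 0. Lengths are in mm, angles in rad, forces in N, time in s.
With the tool pointing down it reaches from about 275 to 1000 mm from the base axis. Payload 8.4 kg.
Tool frame: the origin (TCP) lies between the finger pads; the fingertips stand r.tips_ahead ahead of it and the grasp point (between the pads) lies 6 mm ahead of it (r.tips_ahead is the distance from the TCP to the fingertips, in mm); z points along the fingers, y is the line along which they close (so a half turn about z gives the same grasp; the last joint's range is limited). The gripper opens to 85 mm and grips with 20 to 120 N. Pads are 22 mm wide; open, the fingers measure 114 mm over their backs; the gripper's body (76 mm by 85 mm) begins 54 mm behind the grasp point. The pads swing forward as they close: fully open they stand 13 mm farther back than shut.
Start: joints at [1.151, 0.353, 1.633, -0, 1.155, -0.002], TCP at [253.593, 571.243, 256.281] pointing down, gripper open.
Joint ranges: [-2.63, 2.63], [-0.92, 2.1], [0.06, 2.66], [-1.3, 4.44], [0, 2.69], [-3.02, 3.02]. Speed limits (rad/s): [2.22, 2.22, 2.79, 3.14, 3.14, 3.14].

INTERFACE

Orientations are given as [roll, pitch, yaw] about the fixed x, y, z axes, in that order (R = Rz(yaw) Ry(pitch) Rx(roll)).
In Python, from rig import r gives the robot as it stands.
- The arm moves only by the tool carry_out, never from a script. Its arguments are lists of equal length, an entry for each row: "delta_pos": the shift along the tool's x, y, z in m, a list of three; "rot": the turn, a rotation vector about the tool's x, y, z in degrees, a list of three. A call has 1 to 8 rows; each row is the pose to reach, as a shift and turn from the pose commanded when the call began, along the tool's axes at that moment; what a row does not reach only later rows make up. A row lasts 1/8 s, in which the tool goes at most 62.5 mm and 10.7 degrees, less where a joint would pass 70% of its speed; a pose out of reach is approached as far as the arm can. A call with a gripper value outside its range is refused whole. "claw" is the finger opening in m, from 0 to 0.0854, set as the call begins (left out, the last holds). The fingers move at their own pace and stop on an object; "grip_force" is the grip in N (left out, the last holds). Time passes only in rows, so rows that repeat a pose let the fingers close. It gives the time, the measured TCP pose, the force, the opening and the grip force at its end, in the units of the state.
- r.sense(): the state, without advancing time (a new reading comes with each control period).
- r.grab_frame(name): name is "side" or "top" or "wrist"; returns the picture (384x512x3 uint8, blue, green, red); there is no depth.
- r.camera_info(name): a dict with "fx", "fy", "cx", "cy" (pixels), "distortion" ([k1, k2, p1, p2, k3] as OpenCV has them; the pictures are not rectified), "pose" (4x4, takes a point from camera to world coordinates); the wrist camera has in their place "hand_eye" (4x4, takes a point from camera to tool coordinates, whose origin is the TCP and whose axes are the flange's). Camera axes: x right, y down, z forward; pixel columns grow to the right and rows downward; lengths in mm; the calibration is good to about 2 mm. A picture is of the moment at which its call begins: read the wrist's pose just before it. camera_info takes no time and is no camera call.
- r.sign_off(): hands the job in; it is judged then, once.
Trained networks look in the newest picture that a camera, given by its name, has taken for a name from the list of things; names that differ only in an ending like _2 or _b are one class to them, and where a whole thing is asked for, a point or a joint stands for the part that bears it (a point fixed in the world has none). Each returns a list of dicts, best first, with "p" (0 to 1); they miss things now and then, are a little off and sometimes report something else, mostly with a low value. They report only what shows in the picture. A call takes as long as a camera call. They do not tell look-alikes from the thing itself.
- r.recognise(thing, camera): "box" ([left, top, right, bottom] in pixels, round what is visible of it).
- r.cut_out(thing, camera): "mask" (384x512 bool, what is visible of it) and "box" ([left, top, right, bottom] in pixels, round what is visible of it).
The state is a dict: "clock": time; "qpos": joint angles; "qvel": joint speeds; "joint_efforts": joint torques, N m; "eef_pos": TCP position; "tcp_rot": TCP orientation; "contact_force": force on the tool from outside, world axes, zero at the start; "wrist_torque": the same for the moment, N m; "opening": opening from 0.0 (shut) to 1.0 (fully open); "grasp_force": force on a finger pad.
Only numpy, scipy, OpenCV 4.12 (cv2) and the standard library are available. Lean on these libraries where they do the work, as an engineer would, in place of code of your own. Each camera call takes 0.05 s, during which the arm holds its last target. There are 200 camera calls.

## Working session

There is one attempt and no reset: what is moved stays moved. The work goes in short steps, Python scripts to look and compute and a tool call to move; the robot and the scene stay as the last step left them, time stands still between calls to the robot, and variables do not carry over. Pictures are saved under pics/ and viewed, at most 10 in all, crops included, and the job is handed in when it is done.

Besides the shell and the picture viewer there is one more tool, called as name(argument=value, ...), one argument or row to a line, values as JSON. carry_out: Moves the arm, as the interface text tells. Its arguments: {"type":"object","properties":{"delta_pos":{"type":"array","items":{"type":"array","items":{"type":"number"}}},"rot":{"type":"array","items":{"type":"array","items":{"type":"number"}}},"claw":{"type":"number"},"grip_force":{"type":"number"}},"required":["delta_pos","rot"]}

```bash
mkdir -p pics; ls
python3 - <<'E'
from rig import r
import cv2,numpy as np
s=r.sense();print(s['eef_pos'],s['tcp_rot'],s['clock'],r.tips_ahead)
for c in ['side','top','wrist']:
    im=r.grab_frame(c);cv2.imwrite(f'pics/{c}0.png',im)
    i=r.camera_info(c);print(c,i)
    for t in ['handle','clamp_knob','jaw_top','cell']:
        try: print(c,t,[(round(d['p'],2),[int(v) for v in d['box']]) for d in r.recognise(t,c)])
        except Exception as e: print(c,t,e)
a=cv2.imread('pics/side0.png');b=cv2.imread('pics/top0.png')
cv2.imwrite('pics/st.png',cv2.resize(np.vstack([a,b]),(400,600)) if 0 else cv2.resize(np.hstack([a,b]),(800,300)))
E
```

```text
pics
[253.41456442 570.8375171  255.58862973] [-3.14023872e+00 -3.00391825e-05  2.72379343e+00] 0.0 25.0
side {'fx': 469.7291111740106, 'fy': 469.7291111740106, 'cx': 250.0645149536733, 'cy': 186.62426890019697, 'distortion': array([-0.0558855,  0.       ,  0.       ,  0.       ,  0.       ]), 'pose': array([[ 8.77814859e-01, -2.40535664e-01,  4.14226589e-01,
         7.52082973e+01],
       [-4.78509286e-01, -4.01216784e-01,  7.81059508e-01,
        -1.13804844e+03],
       [-2.16780073e-02, -8.83836912e-01, -4.67292604e-01,
         6.13066415e+02],
       [ 0.00000000e+00,  0.00000000e+00,  0.00000000e+00,
         1.00000000e+00]])}
side handle [(0.73, [322, 149, 344, 243]), (0.69, [244, 144, 254, 215]), (0.67, [165, 133, 191, 236])]
side clamp_knob [(0.8, [246, 177, 270, 195]), (0.72, [248, 251, 279, 269])]
side jaw_top [(0.64, [214, 163, 291, 249])]
side cell [(0.81, [211, 164, 295, 248])]
top {'fx': 400.83372964761526, 'fy': 400.83372964761526, 'cx': 257.47400079567547, 'cy': 188.71154458773455, 'distortion': array([-0.0523289,  0.       ,  0.       ,  0.       ,  0.       ]),
[... 499 characters left out ...]
p jaw_top [(0.94, [173, 159, 270, 218])]
top cell [(0.76, [175, 158, 272, 219])]
wrist {'fx': 336.89938170626556, 'fy': 336.89938170626556, 'cx': 252.78360473073445, 'cy': 189.92236857846555, 'distortion': array([-0.09174988,  0.        ,  0.        ,  0.        ,  0.        ]), 'hand_eye': array([[ 9.29043298e-04, -9.64215662e-01, -2.65117510e-01,
         6.60649429e+01],
       [ 9.99999434e-01,  7.58308756e-04,  7.46346753e-04,
        -2.02340549e-01],
       [-5.18598299e-04, -2.65118054e-01,  9.64215821e-01,
        -1.18202449e+02],
       [ 0.00000000e+00,  0.00000000e+00,  0.00000000e+00,
         1.00000000e+00]])}
wrist handle []
wrist clamp_knob []
wrist jaw_top []
wrist cell []
```

View pics/side0.png

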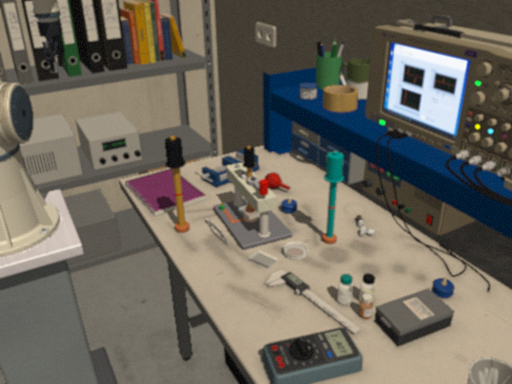

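View pics/top0.png

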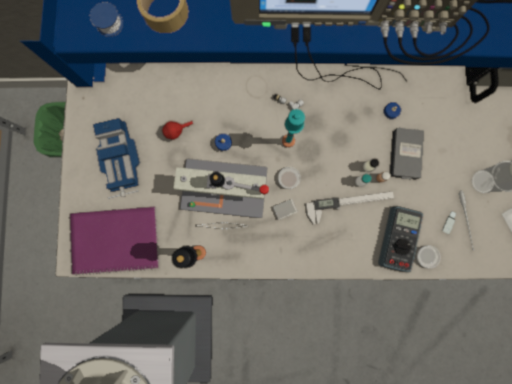

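Run:
```python
import cv2,numpy as np
a=cv2.imread('pics/side0.png')[130:260,200:310];b=cv2.imread('pics/top0.png')[145:225,165:275]
a=cv2.resize(a,None,fx=3.6,fy=3.6,interpolation=2);b=cv2.resize(b,None,fx=3.6,fy=3.6,interpolation=2)
b=cv2.copyMakeBorder(b,0,len(a)-len(b),0,0,0);cv2.imwrite('pics/crop1.png',np.hstack([a,b]))
```

```text
(no output)
```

View pics/crop1.png

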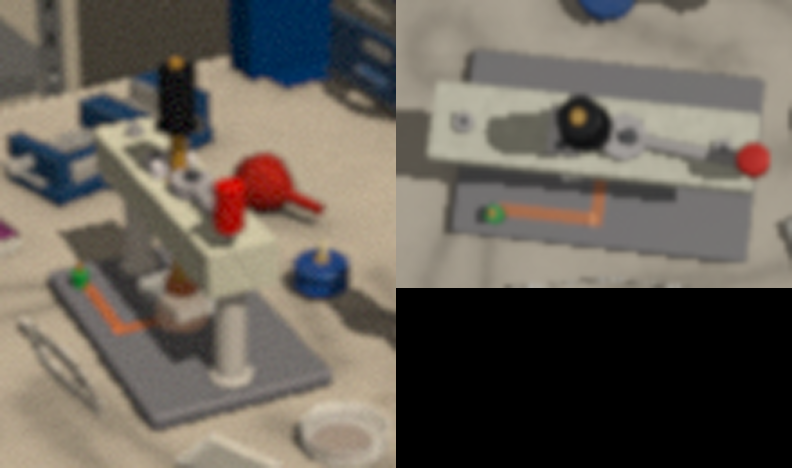

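```bash
cat > h.py <<'E'
import numpy as np,cv2
from scipy.optimize import least_squares
from scipy.spatial.transform import Rotation as R
from rig import r
def K(i): return np.array([[i['fx'],0,i['cx']],[0,i['fy'],i['cy']],[0,0,1.]])
def pose(c,s=None):
    i=r.camera_info(c)
    if c!='wrist': return i['pose']
    T=np.eye(4);T[:3,:3]=R.from_euler('xyz',s['tcp_rot']).as_matrix();T[:3,3]=s['eef_pos'];return T@i['hand_eye']
def proj(c,P,s=None):
    i=r.camera_info(c);W=np.linalg.inv(pose(c,s))
    return cv2.projectPoints(np.atleast_2d(np.float64(P)),cv2.Rodrigues(W[:3,:3])[0],W[:3,3],K(i),i['distortion'])[0][:,0]
def tri(obs): # [(cam,uv,state)]
    return least_squares(lambda p:np.concatenate([proj(c,p,s)[0]-uv for c,uv,s in obs]),[350,-250,150.])
E
python3 - <<'E'
from h import *
def blob(c,roi,f):
    im=cv2.imread(f'pics/{c}0.png').astype(int);x0,y0,x1,y1=roi
    m=np.zeros(im.shape[:2],bool);m[y0:y1,x0:x1]=f(im[y0:y1,x0:x1]);n,l,st,ce=cv2.connectedComponentsWithStats(m.astype(np.uint8))
    k=1+np.argmax(st[1:,4]);return (st[k,:2]+st[k,2:4]/2-.5),ce[k],st[k]
red=lambda q:(q[...,2]>110)&(q[...,1]<60)&(q[...,0]<60)
blk=lambda q:q.max(-1)<60
ks=blob('side',(256,178,269,198),red);kt=blob('top',(255,180,275,198),red)
hs=blob('side',(240,145,258,172),blk);ht=blob('top',(207,169,228,191),blk)
for b in (ks,kt,hs,ht):print(b)
for n,a,b in (('knob',ks,kt),('handle',hs,ht)):
    q=tri([('side',a[0],None),('top',b[0],None)]);print(n,q.x,q.fun)
for n,a,b in (('bigblack base',(181.5,228),(199,253)),('bigblack top',(174,138),(183,257)),('turq base',(330,239),(288,142)),('turq top',(336,155),(296,119)),('redbulb',(273,180),(172,130))):
    q=tri([('side',a,None),('top',b,None)]);print(n,q.x,q.fun)
# joint fit: x,y,yaw of cell, clamp=0
def pts(p):
    c,s=np.cos(p[2]),np.sin(p[2]);M=np.array([[c,-s,0],[s,c,0],[0,0,1]])
    return (M@np.array([[0,0,178],[0,-96.8,148.]]).T).T+[p[0],p[1],0]
f=lambda p:np.r_[(proj('side',pts(p))-[hs[0],ks[0]]).ravel(),(proj('top',pts(p))-[ht[0],kt[0]]).ravel()]
q=least_squares(f,[400,-260,0]);print(q.x,q.fun.round(1),pts(q.x))
E
```

```text
(array([264. , 186.5]), array([263.78225806, 186.09677419]), array([260, 178,   9,  18, 124], dtype=int32))
(array([263. , 189.5]), array([263.19565217, 189.34782609]), array([260, 186,   7,   8,  46], dtype=int32))
(array([248.5, 157. ]), array([248.775, 157.42 ]), array([243, 147,  12,  21, 200], dtype=int32))
(array([216.5, 179. ]), array([216.5862069 , 179.97241379]), array([210, 172,  14,  15, 145], dtype=int32))
knob [ 513.76329205 -373.1081975   146.69302084] [-0.25064836  0.03148219  0.112446   -0.22108066]
handle [ 530.23088913 -278.13064564  174.99099411] [ 0.43704557 -0.04608773 -0.17353577  0.35056629]
bigblack base [ 373.24471199 -221.6445655     3.74956811] [ 0.26979451  0.00366423 -0.10295506  0.24812033]
bigblack top [ 377.49442793 -225.26584257  235.46546927] [ 0.64515576  0.02124479 -0.20332589  0.50148652]
turq base [ 648.73525162 -437.12485355    3.19159681] [-0.54197953  0.11760566  0.2998454  -0.52200953]
turq top [ 647.66086922 -437.03209335  212.5100777 ] [-1.16577579  0.30692907  0.58909643 -0.97376876]
redbulb [ 670.42814961 -152.04625081   24.15750153] [ 0.13100375 -0.0187965  -0.05413226  0.10412397]
[ 5.29724162e+02 -2.78604903e+02 -1.70399605e-01] [ 0.3 -1.1 -0.2 -0.3 -0.1  0.4  0.6 -0.1] [[ 529.72416248 -278.60490259  178.        ]
 [ 513.30918824 -374.00295614  148.        ]]
```

Handle candidates in side/top pixels: black (249,157)/(217,179) standing in the cell; larger black, free-standing, at (175,150)/(184,257); turquoise at (335,165)/(296,120). The one in the cell fits: it is not turquoise, it is the smaller black one, and the crop shows it above the bore. The red knob is the upright cylinder at (264,187)/(263,189), not the red bulb behind.

```bash
cat >> h.py <<'E'
def delta(p,yaw,s=None,p0=None,rot0=None):
    s=s or r.sense();M=R.from_euler('xyz',s['tcp_rot'] if rot0 is None else rot0)
    D=M.inv()*R.from_euler('xyz',[np.pi,0,yaw])
    return (M.inv().apply(np.array(p)-(s['eef_pos'] if p0 is None else p0))/1000).round(4), np.degrees(D.as_rotvec()).round(1)
E
python3 - <<'E'
from h import *
print(delta((400,220,340),2.0));print(delta((521,-326,310),1.40))
E
```

```text
(array([-0.2763, -0.2616, -0.0837]), array([-0. ,  0. , 41.5]))
(array([-0.6085, -0.7115, -0.0537]), array([-0. ,  0. , 75.8]))
```

carry_out(
  delta_pos=[
    [-0.035,-0.033,-0.03],
    [-0.075,-0.072,-0.06],
    [-0.115,-0.11,-0.084],
    [-0.155,-0.15,-0.084],
    [-0.195,-0.19,-0.084],
    [-0.235,-0.23,-0.084],
    [-0.276,-0.262,-0.084],
    [-0.31,-0.31,-0.084],
  ],
  rot=[
    [0,0,6],
    [0,0,12],
    [0,0,18],
    [0,0,24],
    [0,0,30],
    [0,0,36],
    [0,0,41],
    [0,0,45],
  ],
  claw=0.06,
)

```text
clock: 1.75
eef_pos: [412.1, 160.7, 340.6]
tcp_rot: [3.14, 0.0, 1.936]
contact_force: [0.5, -0.5, 0.1]
opening: 0.703
grasp_force: 0.0
```

Run:
```python
from h import *
s=r.sense();print(s['clock'],s['eef_pos'],s['tcp_rot'],s['qpos'],s['contact_force']);print(delta((521,-326,310),1.40))
```

```text
1.75 [412.08735437 160.73187473 340.58658506] [3.14030144e+00 6.39745896e-05 1.93615767e+00] [ 3.68551303e-01 -2.15760977e-02  1.89615336e+00 -7.13894983e-05
  1.26572440e+00  3.21131480e-03] [ 0.5344403  -0.49371836  0.12991497]
(array([-0.4935, -0.0722,  0.0305]), array([ 0.1, -0. , 30.7]))
```

carry_out(
  delta_pos=[
    [-0.06,-0.009,0.0],
    [-0.12,-0.018,0.0],
    [-0.18,-0.027,0.0],
    [-0.24,-0.036,0.0],
    [-0.3,-0.044,0.0],
    [-0.36,-0.053,0.01],
    [-0.42,-0.062,0.02],
    [-0.48,-0.07,0.03],
  ],
  rot=[
    [0,0,4],
    [0,0,8],
    [0,0,12],
    [0,0,16],
    [0,0,20],
    [0,0,24],
    [0,0,28],
    [0,0,30.7],
  ],
)

```text
clock: 2.75
eef_pos: [518.5, -313.2, 310.1]
tcp_rot: [3.141, 0.0, 1.4]
contact_force: [0.6, 0.5, -0.4]
opening: 0.706
grasp_force: 0.0
```

carry_out(
  delta_pos=[
    [-0.012,0,0],
    [-0.012,0,0],
    [-0.012,0,0],
  ],
  rot=[
    [0,0,0],
    [0,0,0],
    [0,0,0],
  ],
)

```text
clock: 3.12
eef_pos: [516.3, -321.6, 310.7]
tcp_rot: [3.141, -0.0, 1.403]
contact_force: [0.5, -0.0, -0.2]
opening: 0.701
grasp_force: 0.0
```

Run:
```python
from h import *
s=r.sense();im=r.grab_frame('wrist');print(s['clock'],s['eef_pos'],s['tcp_rot'],s['qpos'])
for t in ['handle','clamp_knob']:
    print(t,[(round(d['p'],2),d['box']) for d in r.recognise(t,'wrist')])
c,n=np.cos(-.17),np.sin(-.17)
P=[[530.2,-278.1,178],[513.5,-373.5,148],[529.7+16.5*.17,-278.6+16.5*.985,130],[526,-300.1,130]]
q=proj('wrist',P,s);print(q.round(1))
for u,v in q: cv2.drawMarker(im,(int(u),int(v)),(255,0,255),0,8,1)
cv2.imwrite('pics/w1.png',im)
import pickle;pickle.dump(s,open('s1.pkl','wb'))
```

```text
3.125 [ 516.2682019  -321.57998175  310.67025198] [ 3.14135923e+00 -3.54849019e-04  1.40348092e+00] [-5.59766975e-01  2.81091398e-01  1.61062166e+00  4.39599953e-04
  1.24979966e+00 -3.92590207e-01]
handle [(0.82, [352.2, 209.6, 447.3, 293.2]), (0.74, [2.7, 58.6, 142.2, 121.4]), (0.67, [241.3, 107.4, 283.3, 147.4])]
clamp_knob [(0.77, [247.4, 142.8, 279.3, 251.7])]
[[260.2 128. ]
 [258.1 234.2]
 [258.7 104.7]
 [258.4 148.7]]
```

View pics/w1.png

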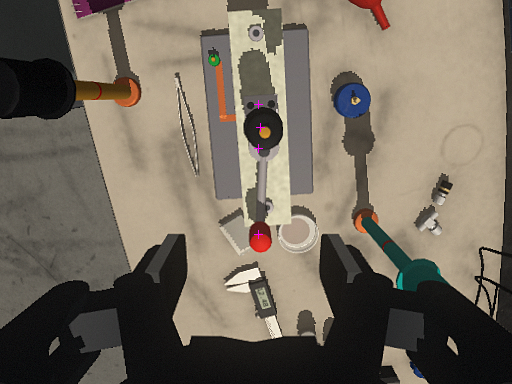

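Run:
```python
from h import *
import pickle
s=pickle.load(open('s1.pkl','rb'));im=cv2.imread('pics/w1.png').astype(int)
im[100:160,245:285][(np.abs(im[100:160,245:285]-[255,0,255]).sum(-1)<60)]=0
def bb(m,x0,y0):
    n,l,st,ce=cv2.connectedComponentsWithStats(m.astype(np.uint8));k=1+np.argmax(st[1:,4]);return st[k],st[k,:2]+st[k,2:4]/2-.5+[x0,y0]
q=im[215:265,240:285];a,k=bb((q[...,2]>110)&(q[...,1]<70)&(q[...,0]<70),240,215)
print('knob',k,a)
h=np.array([262.5,128.5])
w={'knob':k,'handle':h}
H={'knob':((264,186.5),(263,189.5)),'handle':((248.5,157),(216.5,179))}
for n in w:
    t=tri([('side',H[n][0],None),('top',H[n][1],None),('wrist',w[n],s)]);print(n,t.x,t.fun.round(1))
    t=tri([('top',H[n][1],None),('wrist',w[n],s)]);print(n,t.x,t.fun.round(1))
def pts(p):
    c,sn=np.cos(p[2]),np.sin(p[2]);M=np.array([[c,-sn,0],[sn,c,0],[0,0,1]])
    return (M@np.array([[0,0,178],[0,-96.8,148.]]).T).T+[p[0],p[1],0]
f=lambda p:np.r_[.0+(proj('side',pts(p))-[H['handle'][0],H['knob'][0]]).ravel(),(proj('top',pts(p))-[H['handle'][1],H['knob'][1]]).ravel(),(proj('wrist',pts(p),s)-[h,k]).ravel()]
q=least_squares(f,[530,-279,-.17]);print(q.x,q.fun.round(1),pts(q.x)[1])
```

```text
knob [260.5 242.5] [ 10  19  22  18 295]
knob [ 513.86257651 -378.65393162  152.20001094] [ 1.1 -1.2  2.8 -0.5 -1.  -1.2]
knob [ 514.59910163 -373.82637012  165.33696764] [ 0.6 -1.6 -0.7 -0.2]
handle [ 531.50506728 -278.85260903  175.08156577] [ 1.1 -0.1  0.2 -0.3 -0.5 -0.2]
handle [ 531.71441134 -278.95553673  175.10909825] [ 0.2 -0.4 -0.2 -0.1]
[ 5.30971387e+02 -2.80954723e+02 -1.70596476e-01] [ 1.3 -0.9  0.8  0.   1.1 -0.2  1.7 -0.6 -0.6  3.1 -0.7 -5.5] [ 514.53763185 -376.34954314  148.        ]
```

Run:
```python
from h import *
print(delta((514.5,-374.5,220),1.40));print(delta((514.5,-374.5,160),1.40))
```

```text
(array([-0.0525,  0.0067,  0.0909]), array([0. , 0. , 0.2]))
(array([-0.0525,  0.0067,  0.1509]), array([0. , 0. , 0.2]))
```

carry_out(
  delta_pos=[
    [-0.018,0.003,0.02],
    [-0.036,0.005,0.04],
    [-0.052,0.007,0.065],
    [-0.0525,0.007,0.09],
    [-0.0525,0.007,0.09],
    [-0.0525,0.007,0.09],
  ],
  rot=[
    [0,0,0],
    [0,0,0],
    [0,0,0],
    [0,0,0],
    [0,0,0],
    [0,0,0],
  ],
)

```text
clock: 4.03
eef_pos: [514.4, -376.2, 220.2]
tcp_rot: [-3.141, -0.0, 1.402]
contact_force: [-0.2, 0.2, 0.7]
opening: 0.702
grasp_force: 0.0
```

Run:
```python
from h import *
s=r.sense();im=r.grab_frame('wrist');print(s['clock'],s['eef_pos'],s['tcp_rot'])
q=im.astype(int);m=(q[...,2]>90)&(q[...,1]<60)&(q[...,0]<60);m[:150]=0
n,l,st,ce=cv2.connectedComponentsWithStats(m.astype(np.uint8));k=1+np.argmax(st[1:,4]);print(st[k],ce[k])
print(proj('wrist',[[514.5,-374.5,z] for z in (132,148,164)],s))
print(delta((514.5,-374.5,160),1.40))
cv2.imwrite('pics/w2.png',im)
```

```text
4.025 [ 514.41113713 -376.24574548  220.24404497] [-3.14139626e+00 -5.22832836e-05  1.40225631e+00]
[235 205  34  30 779] [251.10654685 219.57509628]
[[250.95732247 202.27916393]
 [250.82471934 210.31903043]
 [250.67039138 219.6891261 ]]
(array([ 0.0017, -0.0006,  0.0609]), array([0. , 0. , 0.1]))
```

View pics/w2.png

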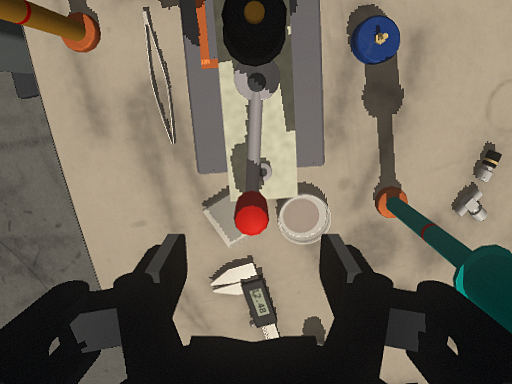

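The knob is centred between the fingers at (251,219), as predicted. I'll go down and pinch it.

carry_out(
  delta_pos=[
    [0.001,0,0.02],
    [0.0015,0,0.04],
    [0.0015,-0.0005,0.06],
    [0.0015,-0.0005,0.06],
    [0.0015,-0.0005,0.06],
  ],
  rot=[
    [0,0,0],
    [0,0,0],
    [0,0,0],
    [0,0,0],
    [0,0,0],
  ],
)

```text
clock: 4.7
eef_pos: [514.5, -374.4, 160.6]
tcp_rot: [3.141, 0.0, 1.403]
contact_force: [0.8, -1.1, 0.3]
opening: 0.703
grasp_force: 0.0
```

carry_out(
  delta_pos=[
    [0,0,0],
    [0,0,0],
    [0,0,0],
    [0,0,0],
    [0,0,0],
    [0,0,0],
  ],
  rot=[
    [0,0,0],
    [0,0,0],
    [0,0,0],
    [0,0,0],
    [0,0,0],
    [0,0,0],
  ],
  claw=0.012,
  grip_force=25,
)

```text
clock: 5.45
eef_pos: [514.4, -374.4, 160.8]
tcp_rot: [3.141, 0.0, 1.403]
contact_force: [-1.3, 1.5, 6.0]
opening: 0.224
grasp_force: 24.6
```

Run:
```python
from h import *
s=r.sense();print(s['clock'],s['eef_pos'],s['opening'],s['grasp_force'],s['contact_force'])
# arc in tool frame, radius 75, tool rotating clockwise by th about pivot
p=s['eef_pos'];M=R.from_euler('xyz',s['tcp_rot'])
piv=np.array([527.7,-300.5,p[2]]);print(np.hypot(*(p-piv)[:2]))
for d in range(8,100,8):
    n=piv+R.from_euler('z',-d,degrees=True).apply(p-piv);print(d,(M.inv().apply(n-p)/1000).round(4))
```

```text
5.45 [ 514.37260607 -374.40075325  160.8458823 ] 0.22408620604744317 24.634654819965363 [-1.32418255  1.50316223  6.0215525 ]
75.09288088566274
8 [ 0.0008 -0.0104 -0.    ]
16 [ 0.0031 -0.0207 -0.    ]
24 [ 0.0068 -0.0305 -0.    ]
32 [ 0.0118 -0.0397 -0.    ]
40 [ 0.0181 -0.0481 -0.    ]
48 [ 0.0254 -0.0555 -0.    ]
56 [ 0.0337 -0.0619 -0.0001]
64 [ 0.0429 -0.0671 -0.0001]
72 [ 0.0526 -0.0709 -0.0001]
80 [ 0.0628 -0.0733 -0.0001]
88 [ 0.0732 -0.0743 -0.0001]
96 [ 0.0837 -0.0738 -0.0001]
```

carry_out(
  delta_pos=[
    [0.0003,-0.005,0],
    [0.0015,-0.0144,0],
    [0.0031,-0.0207,0],
    [0.0068,-0.0305,0],
    [0.0118,-0.0397,0],
    [0.0181,-0.0481,0],
    [0.0254,-0.0555,0],
    [0.0254,-0.0555,0],
  ],
  rot=[
    [0,0,4],
    [0,0,11],
    [0,0,16],
    [0,0,24],
    [0,0,32],
    [0,0,40],
    [0,0,48],
    [0,0,48],
  ],
)

```text
clock: 6.45
eef_pos: [464.9, -338.9, 160.9]
tcp_rot: [3.14, -0.003, 0.563]
contact_force: [4.8, 5.1, 3.2]
opening: 0.226
grasp_force: 24.5
```

Run:
```python
from h import *
s=r.sense();print(s['clock'],s['eef_pos'],s['tcp_rot'],s['opening'],s['grasp_force'],s['contact_force'])
p=s['eef_pos'];M=R.from_euler('xyz',s['tcp_rot'])
piv=np.array([527.7,-300.5,p[2]]);v=(p-piv);print(np.hypot(*v[:2]))
a0=np.arctan2(-374.4+300.5,514.4-527.7);now=np.degrees(a0-np.arctan2(v[1],v[0]))%360;print(now)
for d in (8,16,24,32,40):
    n=piv+R.from_euler('z',-d,degrees=True).apply(v);print(d,(M.inv().apply(n-p)/1000).round(4))
```

```text
6.45 [ 464.86483309 -338.93874759  160.89407709] [ 3.14047339e+00 -2.57119755e-03  5.62571937e-01] 0.22587280225910306 24.485448002815247 [4.83146782 5.0544737  3.19638568]
73.65999943414951
48.341759772253376
8 [ 0.0009 -0.0102 -0.    ]
16 [ 0.0031 -0.0203 -0.    ]
24 [ 0.0068 -0.0299 -0.    ]
32 [ 0.0117 -0.0389 -0.    ]
40 [ 0.0179 -0.0471 -0.    ]
```

carry_out(
  delta_pos=[
    [0.0009,-0.0102,0],
    [0.0031,-0.0204,0],
    [0.0068,-0.03,0],
    [0.0117,-0.039,0],
    [0.0155,-0.044,0],
    [0.0155,-0.044,0],
  ],
  rot=[
    [0,0,8],
    [0,0,16],
    [0,0,24],
    [0,0,32],
    [0,0,37],
    [0,0,37],
  ],
)

```text
clock: 7.2
eef_pos: [455.1, -293.9, 160.9]
tcp_rot: [-3.142, -0.004, -0.082]
contact_force: [6.7, 3.4, 1.8]
opening: 0.222
grasp_force: 24.7
```

Run:
```python
from h import *
s=r.sense();print(s['clock'],s['eef_pos'],s['tcp_rot'],s['opening'],s['grasp_force'],s['contact_force'])
p=s['eef_pos'];v=p[:2]-[527.7,-300.5]
a0=np.arctan2(-374.4+300.5,514.4-527.7);print((a0-np.arctan2(v[1],v[0]))%6.283)
```

```text
7.2 [ 455.12939786 -293.8641958   160.90442286] [-3.14158975 -0.00371068 -0.08188182] 0.22241896669294414 24.707778096199036 [6.65525353 3.39863358 1.75737179]
1.4837300091812047
```

carry_out(
  delta_pos=[
    [0,0,0],
    [0,0,0],
    [0,0,0],
    [0,0,-0.02],
    [0,0,-0.06],
    [0,0,-0.1],
    [0,0,-0.1],
  ],
  rot=[
    [0,0,0],
    [0,0,0],
    [0,0,0],
    [0,0,0],
    [0,0,0],
    [0,0,0],
    [0,0,0],
  ],
  claw=0.06,
)

```text
clock: 8.07
eef_pos: [454.6, -295.5, 263.4]
tcp_rot: [3.139, -0.005, -0.081]
contact_force: [0.8, 0.0, 0.2]
opening: 0.709
grasp_force: 0.0
```

Run:
```python
from h import *
s=r.sense();im=r.grab_frame('wrist');print(s['clock'],s['eef_pos'],s['tcp_rot'],s['opening'])
for n in('handle','clamp_knob'):print(n,[(round(d['p'],2),d['box']) for d in r.recognise(n,'wrist')])
print(proj('wrist',[[531.5,-279,198],[531.5,-279,178],[531.5,-279,158]],s))
print(delta((531.5,-279,265),-.17))
cv2.imwrite('pics/w3.png',im)
```

```text
8.075 [ 454.62840138 -295.47428146  263.39946193] [ 3.13877831 -0.00495928 -0.0811812 ] 0.7085827166006711
handle [(0.7, [103.6, 216.2, 213.5, 383.8]), (0.63, [185.5, 63.3, 244.8, 110.1])]
clamp_knob [(0.91, [237.7, 63.3, 271.7, 211.2])]
[[208.62123452  84.37466168]
 [212.89351782  85.90062955]
 [216.39962593  87.15532269]]
(array([ 0.0773, -0.0215, -0.0056]), array([-0. ,  0.1,  5.1]))
```

View pics/w3.png

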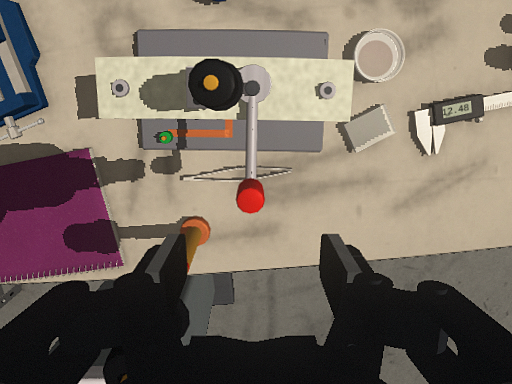

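carry_out(
  delta_pos=[
    [0.025,-0.007,-0.005],
    [0.05,-0.014,-0.005],
    [0.077,-0.021,-0.005],
    [0.077,-0.021,-0.005],
    [0.077,-0.021,-0.005],
  ],
  rot=[
    [0,0,2],
    [0,0,4],
    [0,0,5],
    [0,0,5],
    [0,0,5],
  ],
)

```text
clock: 8.85
eef_pos: [530.7, -279.4, 263.9]
tcp_rot: [-3.141, 0.003, -0.168]
contact_force: [-0.3, 0.6, -0.3]
opening: 0.707
grasp_force: 0.0
```

Run:
```python
from h import *
s=r.sense();im=r.grab_frame('wrist');print(s['clock'],s['eef_pos'],s['tcp_rot'],s['opening'])
print([(round(d['p'],2),d['box']) for d in r.recognise('handle','wrist')])
print(proj('wrist',[[532,-279.5,198],[532,-279.5,178],[532,-279.5,158]],s))
M=R.from_euler('xyz',s['tcp_rot']);print(s['eef_pos']+M.apply([0,0,85]))
print(delta((532,-279.5,188),-.17))
cv2.imwrite('pics/w4.png',im)
```

```text
8.85 [ 530.6866303  -279.36164779  263.92117596] [-3.14095677e+00  2.65913549e-03 -1.67679692e-01] 0.7066302829138684
[(0.86, [366.2, 0.8, 492.7, 41.1]), (0.72, [213.2, 272.8, 244.7, 336.6]), (0.69, [228.2, 175.3, 278.5, 236.3])]
[[252.01490851 216.28577747]
 [252.11685186 205.5371639 ]
 [252.20211642 196.55496853]]
[ 530.47279483 -279.27063342  178.92149366]
(array([ 0.0014, -0.0004,  0.0767]), array([-0. ,  0.1,  0.1]))
```

View pics/w4.png

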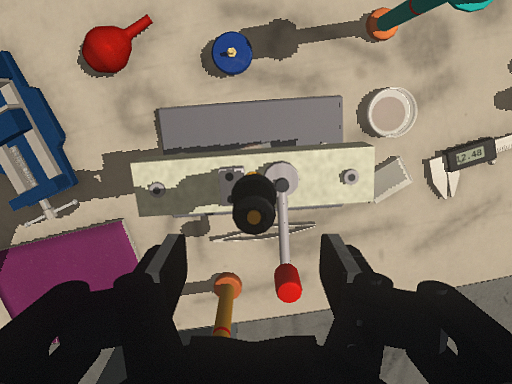

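carry_out(
  delta_pos=[
    [0.0014,0.0003,0.025],
    [0.0014,0.0005,0.05],
    [0.0014,0.0005,0.0765],
    [0.0014,0.0005,0.0765],
    [0.0014,0.0005,0.0765],
    [0.0014,0.0005,0.0765],
  ],
  rot=[
    [0,0,0],
    [0,0.1,0],
    [0,0.1,0],
    [0,0.1,0],
    [0,0.1,0],
    [0,0.1,0],
  ],
)

```text
clock: 9.7
eef_pos: [533.5, -280.8, 190.1]
tcp_rot: [3.141, -0.004, -0.168]
contact_force: [0.1, -0.5, -0.3]
opening: 0.703
grasp_force: 0.0
```

carry_out(
  delta_pos=[
    [0,0,0],
    [0,0,0],
    [0,0,0],
    [0,0,0],
    [0,0,0],
    [0,0,0],
  ],
  rot=[
    [0,0,0],
    [0,0,0],
    [0,0,0],
    [0,0,0],
    [0,0,0],
    [0,0,0],
  ],
  claw=0.03,
  grip_force=20,
)

```text
clock: 10.45
eef_pos: [533.0, -280.4, 188.7]
tcp_rot: [3.142, -0.002, -0.168]
contact_force: [0.4, -0.3, -0.2]
opening: 0.36
grasp_force: 0.0
```

Run:
```python
from h import *
s=r.sense();im=r.grab_frame('wrist');print(s['clock'],s['eef_pos'],s['tcp_rot'],s['opening']*85.4,s['contact_force'],s['grasp_force'])
cv2.imwrite('pics/w5.png',cv2.resize(im[150:350,150:370],None,fx=3,fy=3,interpolation=2))
```

```text
10.45 [ 532.97971537 -280.38164083  188.74568205] [ 3.14158671e+00 -1.66000823e-03 -1.68212672e-01] 30.721519098577737 [ 0.41070075 -0.33087153 -0.24149685] 0.0
```

View pics/w5.png

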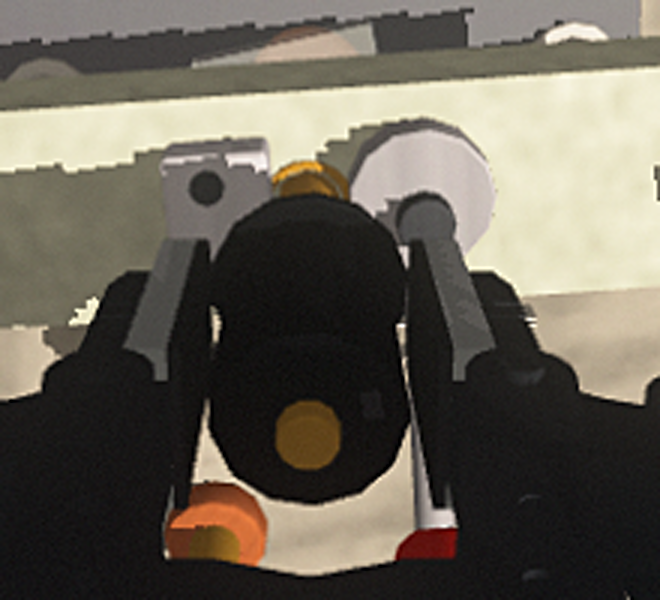

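carry_out(
  delta_pos=[
    [0,0,0],
    [0,0,0],
    [0,0,0],
  ],
  rot=[
    [0,0,0],
    [0,0,0],
    [0,0,0],
  ],
  claw=0.027,
)

```text
clock: 10.88
eef_pos: [533.0, -280.4, 188.8]
tcp_rot: [3.142, -0.002, -0.168]
contact_force: [0.3, 0.8, -0.0]
opening: 0.316
grasp_force: 0.0
```

carry_out(
  delta_pos=[
    [0,0,0],
    [0,0,0],
  ],
  rot=[
    [0,0,0],
    [0,0,0],
  ],
  claw=0.026,
)

```text
clock: 11.12
eef_pos: [533.0, -280.3, 188.8]
tcp_rot: [-3.142, -0.002, -0.168]
contact_force: [-0.3, 0.5, 0.3]
opening: 0.306
grasp_force: 0.3
```

carry_out(
  delta_pos=[
    [0,0,0],
    [0,0,0],
  ],
  rot=[
    [0,0,0],
    [0,0,0],
  ],
  claw=0.0255,
)

```text
clock: 11.38
eef_pos: [533.0, -280.4, 188.8]
tcp_rot: [-3.142, -0.002, -0.168]
contact_force: [-0.8, 1.1, 1.4]
opening: 0.3
grasp_force: 9.2
```

carry_out(
  delta_pos=[
    [0,0,0],
    [0,0,0],
    [0,0,0],
  ],
  rot=[
    [0,0,0],
    [0,0,0],
    [0,0,0],
  ],
  claw=0.018,
)

```text
clock: 11.75
eef_pos: [533.0, -280.4, 188.8]
tcp_rot: [-3.142, -0.002, -0.168]
contact_force: [-1.0, 1.3, 2.7]
opening: 0.298
grasp_force: 19.6
```

Run:
```python
from h import *
s=r.sense();print(s['clock'],s['eef_pos'],s['tcp_rot'],s['opening']*85.4,s['contact_force'],s['wrist_torque'],s['grasp_force'])
p=s['eef_pos'];print(delta(p+[0,0,25],s['tcp_rot'][2]))
```

```text
11.75 [ 533.0297586  -280.36269881  188.84875507] [-3.14158641e+00 -1.79340488e-03 -1.68163515e-01] 25.41819362644637 [-1.00509151  1.27805171  2.67380417] [ 0.17579061  0.03020481 -0.01665168] 19.62365359067917
(array([ 0.   , -0.   , -0.025]), array([-0. , -0.1,  0. ]))
```

carry_out(
  delta_pos=[
    [0,0,-0.002],
    [0,0,-0.004],
    [0,0,-0.006],
    [0,0,-0.008],
    [0,0,-0.008],
  ],
  rot=[
    [0,0,0],
    [0,0,0],
    [0,0,0],
    [0,0,0],
    [0,0,0],
  ],
  grip_force=25,
)

```text
clock: 12.38
eef_pos: [533.0, -280.4, 196.9]
tcp_rot: [-3.142, -0.002, -0.168]
contact_force: [0.2, -0.3, -2.8]
opening: 0.295
grasp_force: 24.8
```

Lifting freely: only the electrode's weight (about 3 N) and no side load.

carry_out(
  delta_pos=[
    [0,0,-0.003],
    [0,0,-0.006],
    [0,0,-0.009],
    [0,0,-0.012],
    [0,0,-0.015],
    [0,0,-0.017],
    [0,0,-0.017],
    [0,0,-0.017],
  ],
  rot=[
    [0,0,0],
    [0,0,0],
    [0,0,0],
    [0,0,0],
    [0,0,0],
    [0,0,0],
    [0,0,0],
    [0,0,0],
  ],
)

```text
clock: 13.38
eef_pos: [533.0, -280.4, 213.7]
tcp_rot: [3.142, -0.002, -0.168]
contact_force: [0.6, 1.0, -2.9]
opening: 0.3
grasp_force: 24.9
```

Run:
```python
from h import *
s=r.sense();print(s['clock'],s['eef_pos'],s['tcp_rot'],s['contact_force'],s['grasp_force'])
a=r.grab_frame('side');w=r.grab_frame('wrist')
a=cv2.resize(a[120:250,200:310],None,fx=3.6,fy=3.6,interpolation=2);w=cv2.resize(w[140:360,160:360],(400,468))
cv2.imwrite('pics/end.png',np.hstack([a,w]))
```

```text
13.375 [ 532.96546439 -280.38786981  213.74467814] [ 3.14156149e+00 -1.73074704e-03 -1.68168663e-01] [ 0.59357792  0.99996881 -2.88368499] 24.858369827270508
```

View pics/end.png

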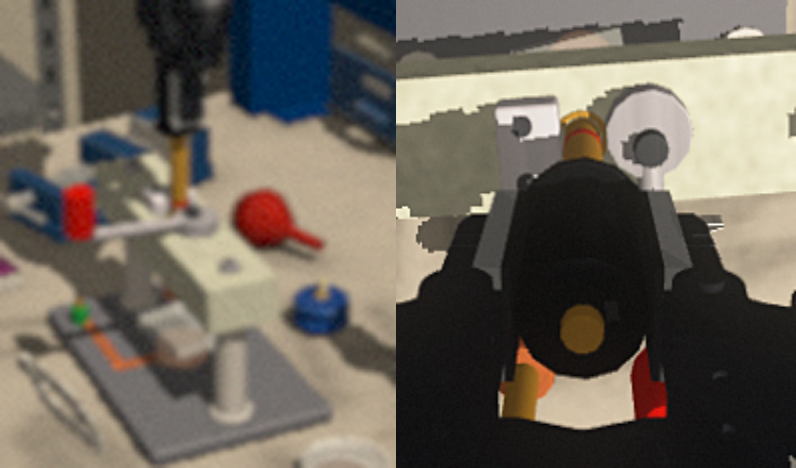

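The picture shows the red ring on the rod just above the lever hub, level with the jaw top (side crop about (180,207)). The lever points to the front, the sample lies in place, and the measured rise is 24.9 mm.

```bash
python3 -c "
from rig import r
print(r.sign_off())"
```

```text
the job is handed in; nothing more can be done
None
```

The clamp lever is open at about 1.48 rad and the electrode is held by its black handle 24.9 mm up, with its red ring level with the jaw top; I handed the job in at 13.4 s, and no verdict was shown.

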